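# Load the loudspeaker burn-in cabinet

### The job

Pull the burn-in cabinet's front door fully down, draw its tray fully out and load every small loudspeaker driver (round, square or oval flange) from the bench, sitting flat on the tray floor with its cone up: drivers of the same shape together in one lane, and a lane of its own for each shape (any lane). Then push the tray fully home and only after that push the door up until it is shut. The tray may be out only while the door is fully down; leave everything else on the bench where it is.

Things in the scene. Friction and masses are not known exactly. Their poses are not given: they have to be found in the camera images.
- door (a joint): Bottom-hinged front door of the low grey burn-in cabinet (262 mm wide, 115 mm high, clear roof, fixed; its place and yaw vary), in rad: 0 shut (upright), 1.57 fully down (level, towards the robot). Stiff hinge: it stays at any angle; 3 to 6 N at the bar moves it. Plate 12 mm thick, upper edge 90 mm from the hinge.
- door_hinge (a point): On the hinge axis, middle of the door's width, 30 mm above the bench. It turns with the door: its y is the hinge axis (cabinet's left as seen by the robot), its z points from the hinge to the bar.
- door_bar (a point): Centre of the door's round handle bar: 12 mm thick, 166 mm long along the hinge axis, 135 mm from the hinge, on two 10 mm posts 75 mm either side of the middle; between them a 39 mm gap from bar to door plate. Shut: 165 mm above the bench, higher than the cabinet; fully down: 30 mm above the bench. It can be taken from above at every angle and turns between the fingers.
- tray (a joint): Tray that slides out of the cabinet over the lowered door, in m: 0 fully home, 0.18 fully out. About 2 to 3 N moves it and it stays where it is left.
- tray_tab (a point): Grip point of the upright tab at the middle of the tray's front: a plate 10 mm thick (y), 28 mm long (x), its top 12 mm above this point, which is 88 mm above the bench. x points into the cabinet (against the pull), y left, z up. It is behind the shut door; with the tray home the roof (top at 115 mm) begins 38 mm behind this point, so it can be taken from above.
- tray_floor (a point): Centre of the tray floor's upper face, 46 mm above the bench; axes as tray_tab. Floor 164 mm along x, 216 mm along y; rim 14 mm high. Two ribs along x, 8 mm high, 3 mm thick, 36 mm either side of the middle, make three lanes with centres at y = -72, 0, +72 mm; a lane takes two drivers, e.g. at x = -40 and +40 mm. Fully out, the roof edge is 119 mm from here along x.
- round_1: Small loudspeaker driver with a round flange, 52 mm in diameter. 36 mm tall, standing on its magnet, cone up; origin at the centre of its underside, z up. Grip it by the flange (the top 6 mm); under that a 26 mm neck and the magnet, 40 mm across and 13 mm tall. 0.13 kg (0.7 to 1.4 times). None if absent.
- round_2: Small loudspeaker driver with a round flange, 52 mm in diameter. 36 mm tall, standing on its magnet, cone up; origin at the centre of its underside, z up. Grip it by the flange (the top 6 mm); under that a 26 mm neck and the magnet, 40 mm across and 13 mm tall. 0.13 kg (0.7 to 1.4 times). None if absent.
- square_1: Small loudspeaker driver with a square flange, 46 x 46 mm, sides along its x and y. 36 mm tall, standing on its magnet, cone up; origin at the centre of its underside, z up. Grip it by the flange (the top 6 mm); under that a 26 mm neck and the magnet, 40 mm across and 13 mm tall. 0.13 kg (0.7 to 1.4 times). None if absent.
- square_2: Small loudspeaker driver with a square flange, 46 x 46 mm, sides along its x and y. 36 mm tall, standing on its magnet, cone up; origin at the centre of its underside, z up. Grip it by the flange (the top 6 mm); under that a 26 mm neck and the magnet, 40 mm across and 13 mm tall. 0.13 kg (0.7 to 1.4 times). None if absent.
- oval_1: Small loudspeaker driver with an oval (racetrack) flange, 60 mm long along its x, 36 mm wide along its y, straight-sided for the middle 24 mm. 36 mm tall, standing on its magnet, cone up; origin at the centre of its underside, z up. Grip it by the flange (the top 6 mm); under that a 26 mm neck and the magnet, 34 mm across and 13 mm tall. 0.13 kg (0.7 to 1.4 times). None if absent.
- oval_2: Small loudspeaker driver with an oval (racetrack) flange, 60 mm long along its x, 36 mm wide along its y, straight-sided for the middle 24 mm. 36 mm tall, standing on its magnet, cone up; origin at the centre of its underside, z up. Grip it by the flange (the top 6 mm); under that a 26 mm neck and the magnet, 34 mm across and 13 mm tall. 0.13 kg (0.7 to 1.4 times). None if absent.
- tape_roll: Roll of black tape, 60 mm across, 20 mm tall, flat among the drivers. Not part of the job: leave it where it stands. Origin at the centre of its underside.
- screw_jar: Small grey screw jar with a black cap, 44 mm across, 50 mm tall, among the drivers. Not part of the job: leave it where it stands. Origin at the centre of its underside.
- woofer: Large round loudspeaker, flange 130 mm across, 58 mm tall. Not part of the job: leave it where it stands. Origin at the centre of its underside.
- screwdriver: Screwdriver lying on the bench; its origin lies on its axis. Not part of the job: leave it.
- mug: White mug, 76 mm across, 90 mm tall. Not part of the job: leave it where it stands. Origin at the centre of its underside.
- spray_can: Grey spray can, 52 mm across, 130 mm tall. Not part of the job: leave it where it stands. Origin at the centre of its underside.

How it is judged:
On the way, in this order (a step that is already met when the one before it is completed fails the run):
1. the door is fully down (above 1.4 rad) (value of joint door above 1.4 rad), for 0.2 s.
2. the tray is drawn out (above 0.15 m) (value of joint tray above 0.15 m), for 0.2 s.
3. all drivers sit in the drawn-out tray, each shape in its own lane (value of joint tray above 0.12 m and x of round_1 in the frame of tray_floor between -0.085 and 0.085 m and z of round_1 in the frame of tray_floor between -0.004 and 0.006 m and angle between each of round_1, round_2, square_1, square_2, oval_1, oval_2's own z axis and vertical below 0.15 rad and x of round_2 in the frame of tray_floor between -0.085 and 0.085 m and z of round_2 in the frame of tray_floor between -0.004 and 0.006 m and x of square_1 in the frame of tray_floor between -0.085 and 0.085 m and z of square_1 in the frame of tray_floor between -0.004 and 0.006 m and x of square_2 in the frame of tray_floor between -0.085 and 0.085 m and z of square_2 in the frame of tray_floor between -0.004 and 0.006 m and x of oval_1 in the frame of tray_floor between -0.085 and 0.085 m and z of oval_1 in the frame of tray_floor between -0.004 and 0.006 m and x of oval_2 in the frame of tray_floor between -0.085 and 0.085 m and z of oval_2 in the frame of tray_floor between -0.004 and 0.006 m and ((y of round_1 in the frame of tray_floor between -0.097 and -0.047 m and y of round_2 in the frame of tray_floor between -0.097 and -0.047 m and y of square_1 in the frame of tray_floor between -0.025 and 0.025 m and y of square_2 in the frame of tray_floor between -0.025 and 0.025 m and y of oval_1 in the frame of tray_floor between 0.047 and 0.097 m and y of oval_2 in the frame of tray_floor between 0.047 and 0.097 m) or (y of round_1 in the frame of tray_floor between -0.097 and -0.047 m and y of round_2 in the frame of tray_floor between -0.097 and -0.047 m and y of square_1 in the frame of tray_floor between 0.047 and 0.097 m and y of square_2 in the frame of tray_floor between 0.047 and 0.097 m and y of oval_1 in the frame of tray_floor between -0.025 and 0.025 m and y of oval_2 in the frame of tray_floor between -0.025 and 0.025 m) or (y of round_1 in the frame of tray_floor between -0.025 and 0.025 m and y of round_2 in the frame of tray_floor between -0.025 and 0.025 m and y of square_1 in the frame of tray_floor between -0.097 and -0.047 m and y of square_2 in the frame of tray_floor between -0.097 and -0.047 m and y of oval_1 in the frame of tray_floor between 0.047 and 0.097 m and y of oval_2 in the frame of tray_floor between 0.047 and 0.097 m) or (y of round_1 in the frame of tray_floor between -0.025 and 0.025 m and y of round_2 in the frame of tray_floor between -0.025 and 0.025 m and y of square_1 in the frame of tray_floor between 0.047 and 0.097 m and y of square_2 in the frame of tray_floor between 0.047 and 0.097 m and y of oval_1 in the frame of tray_floor between -0.097 and -0.047 m and y of oval_2 in the frame of tray_floor between -0.097 and -0.047 m) or (y of round_1 in the frame of tray_floor between 0.047 and 0.097 m and y of round_2 in the frame of tray_floor between 0.047 and 0.097 m and y of square_1 in the frame of tray_floor between -0.097 and -0.047 m and y of square_2 in the frame of tray_floor between -0.097 and -0.047 m and y of oval_1 in the frame of tray_floor between -0.025 and 0.025 m and y of oval_2 in the frame of tray_floor between -0.025 and 0.025 m) or (y of round_1 in the frame of tray_floor between 0.047 and 0.097 m and y of round_2 in the frame of tray_floor between 0.047 and 0.097 m and y of square_1 in the frame of tray_floor between -0.025 and 0.025 m and y of square_2 in the frame of tray_floor between -0.025 and 0.025 m and y of oval_1 in the frame of tray_floor between -0.097 and -0.047 m and y of oval_2 in the frame of tray_floor between -0.097 and -0.047 m))), for 0.3 s.
4. the tray is home (below 0.012 m) with the door still down (value of joint tray below 0.012 m and value of joint door above 1.2 rad), for 0.2 s.
5. the door is shut (below 0.06 rad) (value of joint door below 0.06 rad and value of joint tray below 0.012 m), for 0.2 s.
At the end, for the whole second after the job is handed in: Door shut (below 0.06 rad), tray home (within 12 mm), every driver present at rest on the tray floor (underside within 6 mm of it), cone up within 0.15 rad, within 25 mm of the centre line of a lane; drivers of one shape in one lane, each shape in a lane of its own (all of step 5 and x of round_1 in the frame of tray_floor between -0.085 and 0.085 m and z of round_1 in the frame of tray_floor between -0.004 and 0.006 m and angle between each of round_1, round_2, square_1, square_2, oval_1, oval_2's own z axis and vertical below 0.15 rad and x of round_2 in the frame of tray_floor between -0.085 and 0.085 m and z of round_2 in the frame of tray_floor between -0.004 and 0.006 m and x of square_1 in the frame of tray_floor between -0.085 and 0.085 m and z of square_1 in the frame of tray_floor between -0.004 and 0.006 m and x of square_2 in the frame of tray_floor between -0.085 and 0.085 m and z of square_2 in the frame of tray_floor between -0.004 and 0.006 m and x of oval_1 in the frame of tray_floor between -0.085 and 0.085 m and z of oval_1 in the frame of tray_floor between -0.004 and 0.006 m and x of oval_2 in the frame of tray_floor between -0.085 and 0.085 m and z of oval_2 in the frame of tray_floor between -0.004 and 0.006 m and ((y of round_1 in the frame of tray_floor between -0.097 and -0.047 m and y of round_2 in the frame of tray_floor between -0.097 and -0.047 m and y of square_1 in the frame of tray_floor between -0.025 and 0.025 m and y of square_2 in the frame of tray_floor between -0.025 and 0.025 m and y of oval_1 in the frame of tray_floor between 0.047 and 0.097 m and y of oval_2 in the frame of tray_floor between 0.047 and 0.097 m) or (y of round_1 in the frame of tray_floor between -0.097 and -0.047 m and y of round_2 in the frame of tray_floor between -0.097 and -0.047 m and y of square_1 in the frame of tray_floor between 0.047 and 0.097 m and y of square_2 in the frame of tray_floor between 0.047 and 0.097 m and y of oval_1 in the frame of tray_floor between -0.025 and 0.025 m and y of oval_2 in the frame of tray_floor between -0.025 and 0.025 m) or (y of round_1 in the frame of tray_floor between -0.025 and 0.025 m and y of round_2 in the frame of tray_floor between -0.025 and 0.025 m and y of square_1 in the frame of tray_floor between -0.097 and -0.047 m and y of square_2 in the frame of tray_floor between -0.097 and -0.047 m and y of oval_1 in the frame of tray_floor between 0.047 and 0.097 m and y of oval_2 in the frame of tray_floor between 0.047 and 0.097 m) or (y of round_1 in the frame of tray_floor between -0.025 and 0.025 m and y of round_2 in the frame of tray_floor between -0.025 and 0.025 m and y of square_1 in the frame of tray_floor between 0.047 and 0.097 m and y of square_2 in the frame of tray_floor between 0.047 and 0.097 m and y of oval_1 in the frame of tray_floor between -0.097 and -0.047 m and y of oval_2 in the frame of tray_floor between -0.097 and -0.047 m) or (y of round_1 in the frame of tray_floor between 0.047 and 0.097 m and y of round_2 in the frame of tray_floor between 0.047 and 0.097 m and y of square_1 in the frame of tray_floor between -0.097 and -0.047 m and y of square_2 in the frame of tray_floor between -0.097 and -0.047 m and y of oval_1 in the frame of tray_floor between -0.025 and 0.025 m and y of oval_2 in the frame of tray_floor between -0.025 and 0.025 m) or (y of round_1 in the frame of tray_floor between 0.047 and 0.097 m and y of round_2 in the frame of tray_floor between 0.047 and 0.097 m and y of square_1 in the frame of tray_floor between -0.025 and 0.025 m and y of square_2 in the frame of tray_floor between -0.025 and 0.025 m and y of oval_1 in the frame of tray_floor between -0.097 and -0.047 m and y of oval_2 in the frame of tray_floor between -0.097 and -0.047 m)) and linear speed of each of round_1, round_2, square_1, square_2, oval_1, oval_2 below 0.02 m/s); the robot touches nothing.
It fails at once if the tray is out (more than 30 mm) while the door is not down (below 1.2 rad) (value of joint tray above 0.03 m and value of joint door below 1.2 rad).
It fails at once if something that is not part of the job is shifted by more than 60 mm (distance of any of tape_roll, screw_jar, woofer, screwdriver, mug, spray_can from where it was at the start of the episode above 0.06 m).
Of round_1, round_2, square_1, square_2, oval_1, oval_2 only 4 to 6 are there at a start; the rules pass over those that are not, and their reading is None.
At some moment in a run one of round_1, round_2, square_1, square_2, oval_1, oval_2 may be knocked a few centimetres aside while the robot is not near it.
It also fails if it takes over 210 s, if anything falls off the work surface, if the arm or the gripper's body presses on something with over 40 N, if the wrist force passes 120 N, or if a joint passes its speed limit or range.

### The arm

A 6-joint arm with a two-finger parallel gripper is mounted at the origin on the work surface. World frame = base frame: x ahead of the robot, y to its left, z up, the work surface at z = 0. Lengths are in m, angles in rad, forces in N, time in s.
With the tool pointing down it reaches from about 0.3 to 0.875 m from the base axis. Payload 6.4 kg.
Tool frame: the origin (TCP) lies at the very end of the fingers, on their centre line; the grasp point (between the pads) lies 19 mm behind it; x points along the fingers, y is the direction in which the jaws open and shut, and the axes are right-handed (so a half turn about x gives the same grasp; the last joint's range is limited). The gripper opens to 85 mm and grips with 20 to 120 N. Pads are 22 mm wide; open, the fingers measure 114 mm over their backs; the gripper's body (76 mm by 85 mm) begins 54 mm behind the grasp point. The pads swing forward as they close: fully open they stand 13 mm farther back than shut.
Start: joints at [-1.458, 0.181, 1.607, -0, 1.354, -0.206], TCP at [0.18, -0.546, 0.231] pointing down, gripper open.
Joint ranges: [-2.99, 2.99], [-0.89, 2.07], [0.3, 2.58], [-1.14, 4.28], [0, 2.63], [-3.12, 3.12]. Speed limits (rad/s): [2.57, 2.57, 3.01, 3.14, 3.14, 3.14].

### API

Orientations are given as a unit quaternion [w, x, y, z].
In Python, from bench import status, optics, hand_in gives the robot as it stands. The module is installed in compiled form; this text tells all that it offers.
- The arm moves only by the shell command python3 -m jog 'ROWS'. ROWS is JSON, one flat list of numbers, 5 for each row, row after row: the shift along the tool's x, y, z in mm, then the turn about the tool's x in degrees, then the opening in per cent of the stroke, from 0 (shut) to 100 (fully open). In form: [tx, ty, tz, yaw, gripper, tx, ty, tz, yaw, gripper, ...]. A call has exactly 5 rows; each row is the pose to reach, as a shift and turn from the pose commanded when the call began, along the tool's axes at that moment; what a row does not reach only later rows make up. A row lasts 1/10 s, in which the tool goes at most 50 mm and 8.59 degrees, less where a joint would pass 70% of its speed; a pose out of reach is approached as far as the arm can. A call with a gripper value outside its range is refused whole. The fingers move at their own pace and stop on an object; the grip force is fixed at half the most. Time passes only in rows, so rows that repeat a pose let the fingers close, or fill a call up. It gives the time, the measured TCP pose, the force and the opening at its end, in the units of the state.
- status.get_obs(): the state, without advancing time (a new reading comes with each control period).
- optics.camera(name): name is "scene" or "top"; returns the picture (480x640x3 uint8, red, green, blue); there is no depth.
- optics.get_calibration(name): a dict with "vertical_fov" (degrees; the focal length in pixels is half the picture's height over the tangent of half this angle, whatever the lens; pixels are square), "cx", "cy" (the principal point, pixels), "extrinsics" (4x4, takes a point from camera to world coordinates). Camera axes: x right, y up, looking along -z (the intrinsics and any distortion apply to the point x, -y, -z); pixel columns grow to the right and rows downward; lengths in m; the calibration is good to about 2 mm. A picture is of the moment at which its call begins. get_calibration takes no time and is no camera call.
- hand_in(): hands the job in, once; it reports no verdict.
The state is a dict: "time_s": time; "q": joint angles; "dq": joint speeds; "joint_efforts": joint torques, N m; "eef_pos": TCP position; "eef_rot": TCP orientation; "wrist_force": force on the tool from outside, world axes, zero at the start; "torque": the same for the moment, N m; "opening": opening from 0.0 (shut) to 1.0 (fully open).
Only numpy, scipy, OpenCV 4.12 (cv2) and the standard library are available. Lean on these libraries where they do the work, as an engineer would, in place of code of your own. Each camera call takes 0.05 s, during which the arm holds its last target. There are 200 camera calls.

## Working session

There is one attempt and no reset: what is moved stays moved. The work goes in short steps, Python scripts to look and compute and a shell command to move; the robot and the scene stay as the last step left them, time stands still between calls to the robot, and variables do not carry over. Pictures are saved under pics/ and viewed, on a budget of 14 in all, crops included, one or two more only if the job needs it, and the job is handed in when it is done.

```bash
mkdir -p pics; ls
python3 - <<'E'
from bench import status, optics
import cv2
for n in ("scene","top"):
    im=optics.camera(n); cv2.imwrite(f"pics/{n}0.png",im[...,::-1])
    c=optics.get_calibration(n); print(n,c)
o=status.get_obs(); print({k:o[k] for k in("time_s","q","eef_pos","eef_rot","opening")})
E
```

```text
pics
scene {'vertical_fov': 43.74968900685113, 'cx': 308.47219699719784, 'cy': 242.10224118534106, 'extrinsics': array([[-0.64679505, -0.46316209,  0.60591835,  1.31586165],
       [ 0.76265361, -0.3969097 ,  0.51070751,  0.60931529],
       [ 0.00395451,  0.7924289 ,  0.60995147,  0.91215052],
       [ 0.        ,  0.        ,  0.        ,  1.        ]])}
top {'vertical_fov': 55.72919105843373, 'cx': 316.50256235169934, 'cy': 233.1463287280575, 'extrinsics': array([[-0.02073643,  0.99727204, -0.07084129,  0.44009655],
       [-0.99975837, -0.02016684,  0.00874618, -0.02802101],
       [ 0.00729368,  0.07100554,  0.99744925,  1.16673748],
       [ 0.        ,  0.        ,  0.        ,  1.        ]])}
{'time_s': 0.1, 'q': array([-1.45829053e+00,  1.81467202e-01,  1.60786083e+00, -2.45370128e-05,
        1.35379321e+00, -2.06294441e-01]), 'eef_pos': array([ 0.1801789 , -0.54554375,  0.23049678]), 'eef_rot': array([ 0.11169778,  0.69815893,  0.11277826, -0.69812519]), 'opening': 1.0010117814472632}
```

View pics/top0.png

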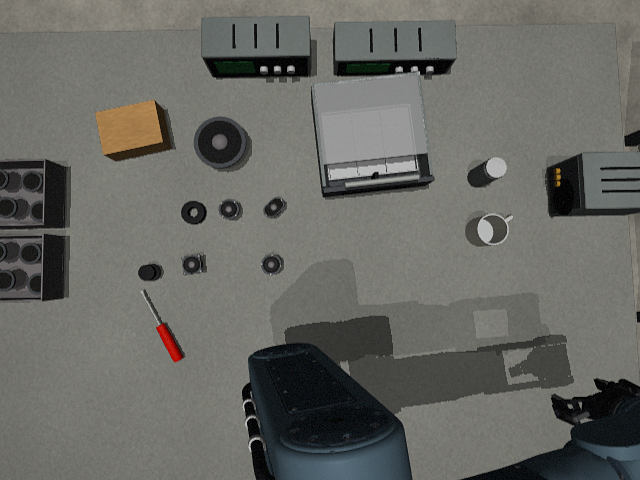

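View pics/scene0.png

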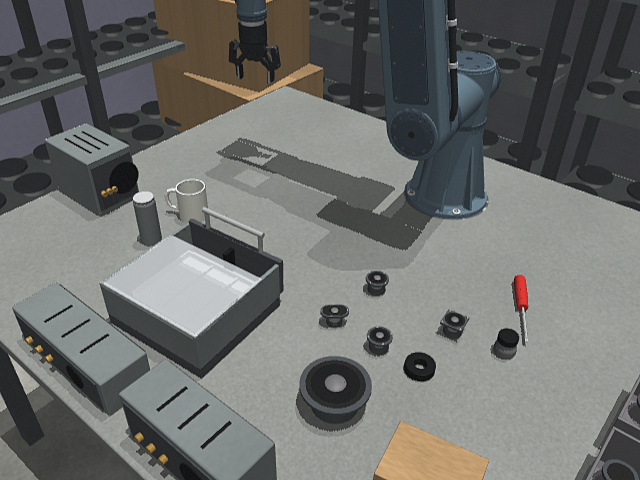

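The top view shows the cabinet at about (370,130) with its door bar near (383,183). Drivers are at about (230,209), (275,207, oval), (193,264, square) and (272,264). The tape roll is at (193,212) and the jar at (150,272). I'll zoom in and compute positions.

```bash
cat > h.py <<'E'
import numpy as np, cv2, json
from bench import status, optics
from scipy.spatial.transform import Rotation as R
def cal(n):
    c=optics.get_calibration(n); return 240/np.tan(np.radians(c["vertical_fov"])/2),c["cx"],c["cy"],np.array(c["extrinsics"])
def unproj(n,uv,z):
    f,cx,cy,T=cal(n); u,v=uv
    d=T[:3,:3]@np.array([(u-cx)/f,-(v-cy)/f,-1]); o=T[:3,3]
    return o+d*(z-o[2])/d[2]
def proj(n,p):
    f,cx,cy,T=cal(n); q=T[:3,:3].T@(np.asarray(p)-T[:3,3]); return np.array([cx+f*q[0]/-q[2],cy-f*q[1]/-q[2]])
def shot(n,name=None):
    im=optics.camera(n)[...,::-1].copy()
    if name: cv2.imwrite(f"pics/{name}.png",im)
    return im
def rot():
    q=np.array(status.get_obs()["eef_rot"]); return R.from_quat(q[[1,2,3,0]]).as_matrix()
def toolshift(target):
    "mm along tool axes from the present TCP to target (world)"
    o=status.get_obs(); return rot().T@(np.asarray(target)-o["eef_pos"])*1000
def yawto(ydir_deg):
    "turn about tool x (deg) bringing tool y to world heading ydir_deg (mod 180)"
    y=rot()[:,1]; a=np.degrees(np.arctan2(y[1],y[0])); x=rot()[2,0]
    d=(ydir_deg-a+90)%180-90
    return -d if x<0 else d
E
python3 - <<'E'
from h import *
im=cv2.imread("pics/top0.png")
a=cv2.resize(im[185:295,135:305],None,fx=4,fy=4,interpolation=cv2.INTER_CUBIC)
cv2.imwrite("pics/z0.png",a)
b=cv2.resize(im[60:205,300:445],None,fx=4,fy=4,interpolation=cv2.INTER_CUBIC)
cv2.imwrite("pics/z1.png",b)
print(rot())
E
```

```text
[[-1.95422884e-04  3.13432362e-01 -9.49610508e-01]
 [ 1.51623738e-03 -9.49609341e-01 -3.13432289e-01]
 [-9.99998831e-01 -1.50108679e-03 -2.89662468e-04]]
```

View pics/z0.png

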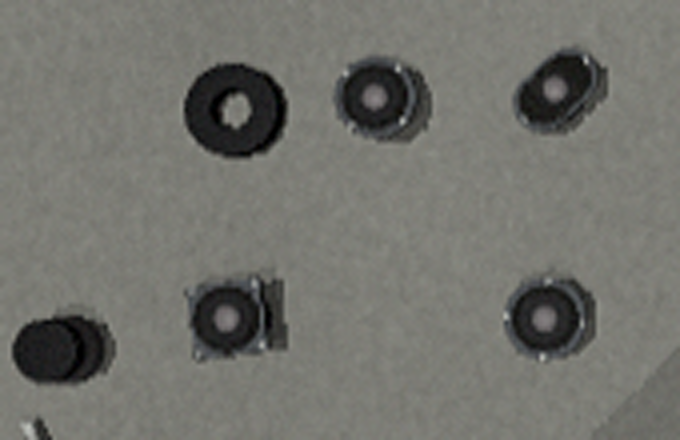

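View pics/z1.png

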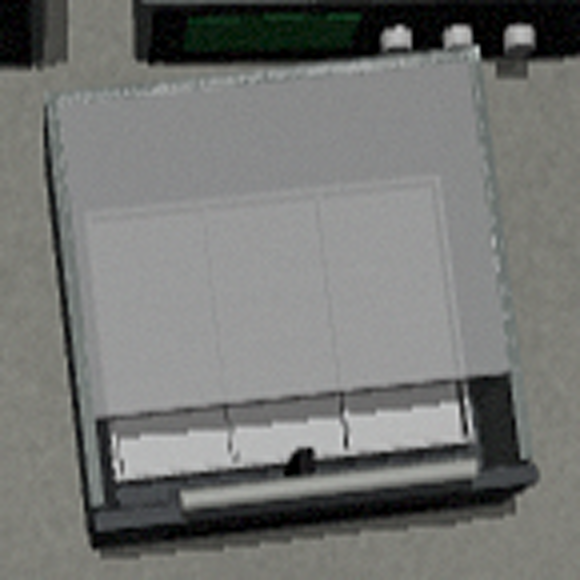

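Zoomed views: four drivers, two round (z0 at 376,97 and 545,318), one oval (557,91) and one square (228,318). The bar runs from z1 (183,500) to (475,468), and the tab is at (300,460). Now I'll compute positions and check for lens distortion.

Run:
```python
from h import *
np.set_printoptions(precision=4,suppress=True)
Z0=lambda u,v:((u+.5)/4-.5+135,(v+.5)/4-.5+185)
Z1=lambda u,v:((u+.5)/4-.5+300,(v+.5)/4-.5+60)
a,b=unproj("top",Z1(183,500),.165),unproj("top",Z1(475,468),.165)
print("bar",a,b,np.linalg.norm(a-b),(a+b)/2,np.degrees(np.arctan2(*(a-b)[[1,0]])))
r=[unproj("top",Z1(*p),.115) for p in((46,100),(475,47),(525,462),(97,508))]
print("roof",r,[np.linalg.norm(r[i]-r[(i+1)%4]) for i in range(4)])
print("tab",unproj("top",Z1(302,452),.1))
# scene bar ends
a2,b2=unproj("scene",(265,238),.165),unproj("scene",(204,211),.165)
print("bar scene",a2,b2,np.linalg.norm(a2-b2),(a2+b2)/2)
for n,p,s in(("rA",(376,97),(379,334)),("oval",(557,91),(334,310)),("sq",(228,318),(454,318)),("rB",(545,318),(376,277)),):
    print(n,unproj("top",Z0(*p),.034),unproj("scene",s,.034))
```

```text
bar [ 0.6184 -0.1034  0.165 ] [ 0.6333 -0.2672  0.165 ] 0.16439550160880256 [ 0.6259 -0.1853  0.165 ] 95.19702697230056
roof [array([ 0.869 , -0.0318,  0.115 ]), array([ 0.897 , -0.2884,  0.115 ]), array([ 0.6459, -0.3086,  0.115 ]), array([ 0.6236, -0.0568,  0.115 ])] [np.float64(0.258132797787621), np.float64(0.25182738838498486), np.float64(0.2528603557422131), np.float64(0.24674482365767592)]
tab [ 0.6575 -0.1799  0.1   ]
bar scene [ 0.6215 -0.0935  0.165 ] [ 0.6375 -0.2628  0.165 ] 0.17007262937893586 [ 0.6295 -0.1781  0.165 ]
rA [0.586  0.1811 0.034 ] [0.5821 0.1774 0.034 ]
oval [0.5875 0.0677 0.034 ] [0.5869 0.0659 0.034 ]
sq [0.4497 0.2739 0.034 ] [0.4439 0.2694 0.034 ]
rB [0.4456 0.0771 0.034 ] [0.4428 0.0718 0.034 ]
```

```bash
python3 -m jog '[0,-14,-36,0,100, 0,-27,-72,0,100, 0,-41,-108,0,100, 0,-54,-144,0,100, 0,-68,-180,0,100]'
python3 -m jog '[0,-14,-36,0,100, 0,-27,-72,0,100, 0,-41,-108,0,100, 0,-54,-144,0,100, 0,-68,-180,0,100]'
python3 -m jog '[0,-14,-36,0,100, 0,-27,-72,0,100, 0,-41,-108,0,100, 0,-54,-144,0,100, 0,-68,-178,0,100]'
python3 -m jog '[0,0,0,-8,100, 0,0,0,-16,100, 0,0,0,-24,100, 0,0,0,-32,100, 0,0,0,-39,100]'
python3 -m jog '[0,0,0,-8,100, 0,0,0,-16,100, 0,0,0,-24,100, 0,0,0,-32,100, 0,0,0,-38,100]'
python3 - <<'E'
from h import *
print(toolshift([.627,-.184,.146]),yawto(5.5),status.get_obs()["q"])
E
```

```text
time_s: 0.6
eef_pos: [0.3307, -0.4238, 0.2309]
eef_rot: [-0.112, -0.698, -0.112, 0.698]
wrist_force: [-0.0, 0.3, 0.8]
opening: 1.0
time_s: 1.1
eef_pos: [0.4804, -0.3027, 0.2309]
eef_rot: [-0.112, -0.698, -0.112, 0.698]
wrist_force: [0.2, 0.2, -0.1]
opening: 0.997
time_s: 1.6
eef_pos: [0.6282, -0.1824, 0.2307]
eef_rot: [-0.112, -0.698, -0.112, 0.698]
wrist_force: [-0.3, -0.4, 0.5]
opening: 0.999
time_s: 2.1
eef_pos: [0.6269, -0.1835, 0.2306]
eef_rot: [-0.34, -0.619, -0.341, 0.62]
wrist_force: [0.5, 0.5, 0.3]
opening: 1.001
time_s: 2.6
eef_pos: [0.6269, -0.1835, 0.2306]
eef_rot: [0.523, 0.475, 0.524, -0.475]
wrist_force: [-0.3, 0.6, -0.1]
opening: 0.999
[84.59797907  0.17472964  0.54405673] 0.06800387299608701 [-4.66156932e-01  3.53176255e-01  1.39522992e+00  2.10559460e-05
  1.39443224e+00 -5.63340284e-01]
```

```bash
python3 -m jog '[20,0,0,0,100, 40,0,0,0,100, 60,0,0,0,100, 75,0,0,0,100, 84,0,0,0,100]'
python3 -m jog '[0,0,0,0,0, 0,0,0,0,0, 0,0,0,0,0, 0,0,0,0,0, 0,0,0,0,0]'
python3 -m jog '[0,0,0,0,0, 0,0,0,0,0, 0,0,0,0,0, 0,0,0,0,0, 0,0,0,0,0]'
```

```text
time_s: 3.1
eef_pos: [0.6263, -0.1833, 0.1452]
eef_rot: [0.522, 0.476, 0.523, -0.477]
wrist_force: [-0.3, 0.2, 1.2]
opening: 1.0
time_s: 3.6
eef_pos: [0.6275, -0.1839, 0.1481]
eef_rot: [0.523, 0.477, 0.522, -0.476]
wrist_force: [-3.1, -0.6, 1.8]
opening: 0.146
time_s: 4.1
eef_pos: [0.6275, -0.1839, 0.1482]
eef_rot: [0.523, 0.477, 0.522, -0.476]
wrist_force: [-2.7, 0.8, 6.3]
opening: 0.113
```

```bash
python3 -m jog '[1,-14,0,0,0, 3,-28,0,0,0, 7,-42,0,0,0, 12,-55,0,0,0, 18,-68,0,0,0]'
python3 -m jog '[8,-12,0,0,0, 17,-23,0,0,0, 27,-33,0,0,0, 38,-42,0,0,0, 49,-49,0,0,0]'
python3 -m jog '[13,-6,0,0,0, 26,-12,0,0,0, 39,-15,0,0,0, 53,-17,0,0,0, 67,-18,0,0,0]'
python3 -m jog '[0,0,0,0,0, 0,0,0,0,0, 0,0,0,0,0, 0,0,0,0,0, 0,0,0,0,0]'
python3 - <<'E'
from h import *
shot("scene","scene1")
E
```

```text
time_s: 4.6
eef_pos: [0.5615, -0.1902, 0.1311]
eef_rot: [0.524, 0.478, 0.52, -0.475]
wrist_force: [8.5, 1.0, -3.3]
opening: 0.113
time_s: 5.1
eef_pos: [0.512, -0.1951, 0.0809]
eef_rot: [0.524, 0.477, 0.521, -0.476]
wrist_force: [8.1, -0.2, -0.1]
opening: 0.114
time_s: 5.6
eef_pos: [0.4952, -0.197, 0.0142]
eef_rot: [0.524, 0.477, 0.521, -0.476]
wrist_force: [-17.2, 12.8, 73.1]
opening: 0.116
time_s: 6.1
eef_pos: [0.495, -0.197, 0.0132]
eef_rot: [0.524, 0.477, 0.52, -0.476]
wrist_force: [11.7, -0.6, -4.9]
opening: 0.115
```

View pics/scene1.png

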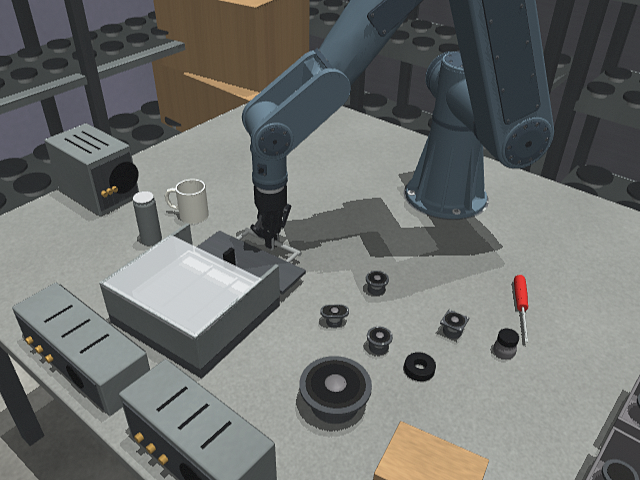

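The door is level: plate at (250,265), bar in the gripper at (270,250). I'll release, rise, turn and go to the tab.

```bash
python3 -m jog '[0,0,0,0,45, 0,0,0,0,45, 0,0,0,0,45, 0,0,0,0,45, 0,0,0,0,45]'
python3 -m jog '[-25,0,0,0,45, -60,0,0,0,45, -100,0,0,0,45, -140,0,0,0,45, -170,0,0,0,45]'
python3 -m jog '[0,16,0,8,45, 0,32,0,16,45, 0,48,0,24,45, 0,64,0,32,45, 0,80,0,40,45]'
python3 -m jog '[0,0,0,8,60, 0,0,0,16,60, 0,0,0,24,60, 0,0,0,32,60, 0,0,0,40,60]'
python3 -m jog '[0,0,0,5,60, 0,0,0,10,60, 0,0,0,10,60, 0,0,0,10,60, 0,0,0,10,60]'
python3 - <<'E'
from h import *
im=shot("top","top1"); shot("scene","scene2")
cv2.imwrite("pics/z2.png",cv2.resize(im[90:290,250:450],None,fx=3,fy=3,interpolation=cv2.INTER_CUBIC))
print(toolshift([.657,-.181,.071]),yawto(-84.5))
E
```

```text
time_s: 6.65
eef_pos: [0.4923, -0.1959, 0.013]
eef_rot: [0.522, 0.476, 0.523, -0.477]
wrist_force: [-0.4, -0.4, 0.0]
opening: 0.45
time_s: 7.15
eef_pos: [0.4932, -0.1964, 0.186]
eef_rot: [0.523, 0.477, 0.522, -0.476]
wrist_force: [-0.4, -1.2, -0.9]
opening: 0.45
time_s: 7.65
eef_pos: [0.5728, -0.1886, 0.1831]
eef_rot: [-0.326, -0.627, -0.326, 0.628]
wrist_force: [-0.0, -1.2, -0.2]
opening: 0.451
time_s: 8.15
eef_pos: [0.5722, -0.1887, 0.1831]
eef_rot: [-0.092, -0.701, -0.092, 0.701]
wrist_force: [0.3, 0.6, 0.3]
opening: 0.6
time_s: 8.65
eef_pos: [0.5723, -0.1887, 0.1832]
eef_rot: [-0.033, -0.706, -0.033, 0.706]
wrist_force: [0.6, -0.8, -0.4]
opening: 0.598
[112.28941366   0.14803903 -84.95967419] -0.17481332599560062
```

View pics/z2.png

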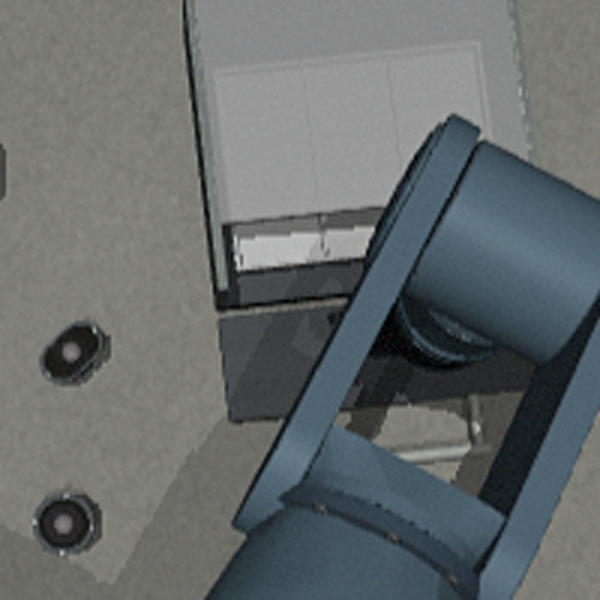

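The tab is hidden from above by the arm here. I'll check it in scene1, where the top is at about (229,248), and then go down.

Run:
```python
from h import *
print(unproj("scene",(229,249),.1), proj("scene",[.657,-.181,.1]))
im=cv2.imread("pics/scene1.png"); cv2.imwrite("pics/z3.png",cv2.resize(im[220:300,180:300],None,fx=5,fy=5,interpolation=cv2.INTER_CUBIC))
```

```text
[ 0.6413842  -0.18697344  0.1       ] [225.68095674 253.48856895]
```

View pics/z3.png

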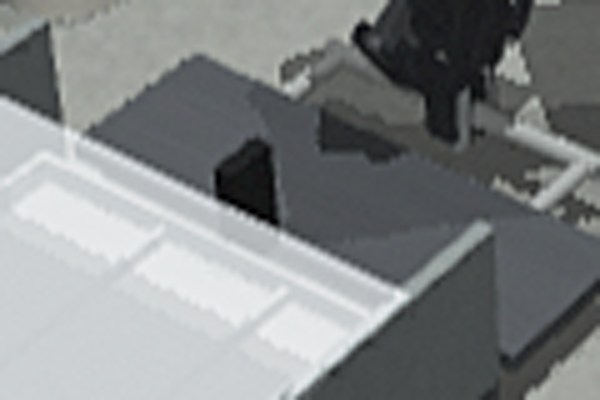

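The tab's top is centred at about (229,251), so x≈0.65. I'll go down there and grip.

```bash
python3 -m jog '[0,0,-20,0,60, 0,0,-40,0,60, 0,0,-60,0,60, 0,0,-75,0,60, 0,0,-81,0,60]'
python3 -m jog '[25,0,0,0,60, 50,0,0,0,60, 75,0,0,0,60, 95,0,0,0,60, 112,0,0,0,60]'
python3 -m jog '[0,0,0,0,0, 0,0,0,0,0, 0,0,0,0,0, 0,0,0,0,0, 0,0,0,0,0]'
python3 -m jog '[0,0,0,0,0, 0,0,0,0,0, 0,0,0,0,0, 0,0,0,0,0, 0,0,0,0,0]'
```

```text
time_s: 9.25
eef_pos: [0.6541, -0.1811, 0.1831]
eef_rot: [0.033, 0.706, 0.033, -0.706]
wrist_force: [-0.5, -0.1, 0.0]
opening: 0.598
time_s: 9.75
eef_pos: [0.6522, -0.1811, 0.0698]
eef_rot: [-0.032, -0.706, -0.033, 0.707]
wrist_force: [-0.2, 0.7, -0.1]
opening: 0.6
time_s: 10.25
eef_pos: [0.654, -0.1816, 0.073]
eef_rot: [0.033, 0.707, 0.032, -0.706]
wrist_force: [-0.0, 1.0, 4.0]
opening: 0.106
time_s: 10.75
eef_pos: [0.654, -0.1815, 0.073]
eef_rot: [0.033, 0.707, 0.032, -0.706]
wrist_force: [-0.7, 0.7, 5.5]
opening: 0.106
```

```bash
python3 -m jog '[0,0,12,0,0, 0,0,30,0,0, 0,0,50,0,0, 0,0,70,0,0, 0,0,90,0,0]'
python3 -m jog '[0,0,20,0,0, 0,0,40,0,0, 0,0,60,0,0, 0,0,75,0,0, 0,0,84,0,0]'
python3 -m jog '[0,0,3,0,0, 0,0,6,0,0, 0,0,9,0,0, 0,0,9,0,0, 0,0,9,0,0]'
```

```text
time_s: 11.25
eef_pos: [0.5644, -0.1899, 0.073]
eef_rot: [0.033, 0.708, 0.032, -0.705]
wrist_force: [1.7, 1.8, 4.1]
opening: 0.102
time_s: 11.75
eef_pos: [0.4803, -0.1976, 0.0729]
eef_rot: [0.033, 0.707, 0.032, -0.705]
wrist_force: [0.5, 3.1, 6.5]
opening: 0.103
time_s: 12.25
eef_pos: [0.4788, -0.1979, 0.0731]
eef_rot: [0.033, 0.713, 0.031, -0.7]
wrist_force: [33.6, 7.7, -16.6]
opening: 0.106
```

```bash
python3 -m jog '[0,0,-4,0,40, 0,0,-4,0,40, 0,0,-4,0,40, 0,0,-4,0,40, 0,0,-4,0,40]'
python3 -m jog '[-25,0,0,0,40, -60,0,0,0,40, -95,0,0,0,40, -120,0,0,0,40, -120,0,0,0,40]'
python3 -m jog '[0,-28,2,0,90, 0,-56,4,0,90, 0,-84,5,0,90, 0,-112,6,0,90, 0,-140,6,0,90]'
python3 -m jog '[0,-28,2,0,90, 0,-56,4,0,90, 0,-84,5,0,90, 0,-112,6,0,90, 0,-138,6,0,90]'
python3 - <<'E'
from h import *
im=shot("top","top2"); shot("scene","scene3")
cv2.imwrite("pics/z4.png",cv2.resize(im[90:290,170:440],None,fx=2.9,fy=2.9,interpolation=cv2.INTER_CUBIC))
E
```

```text
time_s: 12.75
eef_pos: [0.4745, -0.1979, 0.0713]
eef_rot: [-0.032, -0.706, -0.032, 0.706]
wrist_force: [-0.4, 0.3, -0.1]
opening: 0.397
time_s: 13.25
eef_pos: [0.4768, -0.1994, 0.1956]
eef_rot: [0.034, 0.708, 0.031, -0.704]
wrist_force: [1.2, -1.6, -0.4]
opening: 0.4
time_s: 13.75
eef_pos: [0.4549, -0.0578, 0.1902]
eef_rot: [-0.032, -0.706, -0.032, 0.707]
wrist_force: [0.8, 0.9, -0.5]
opening: 0.896
time_s: 14.25
eef_pos: [0.4363, 0.0791, 0.1903]
eef_rot: [-0.032, -0.706, -0.032, 0.707]
wrist_force: [1.4, -0.3, -0.3]
opening: 0.897
```

View pics/z4.png

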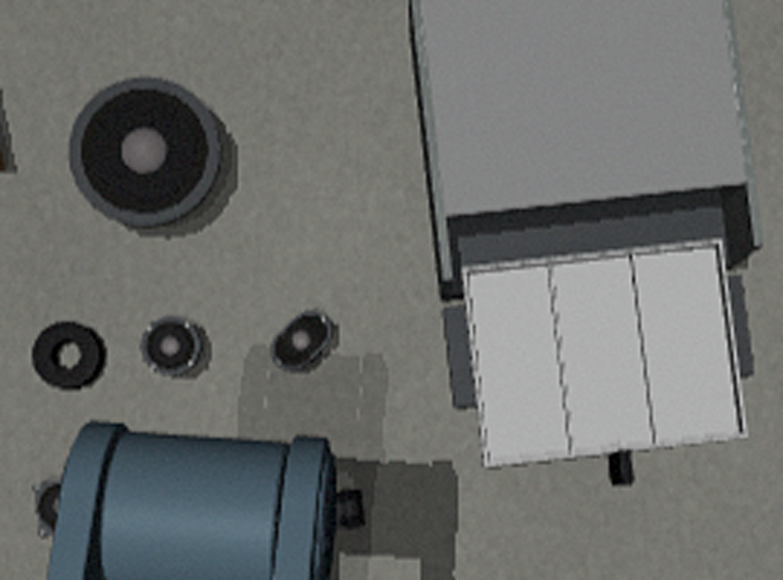

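The tray is out: corners at z4 (470,271), (720,246), (742,436) and (487,465), ribs between them, tab at (621,467). Now I'll fit the tray pose and work out the driver shifts.

Run:
```python
from h import *
np.set_printoptions(precision=4,suppress=True)
Z=lambda u,v:((u+.5)/2.9-.5+170,(v+.5)/2.9-.5+90)
for z in(.046,.06):
    r=np.array([unproj("top",Z(*p),z)[:2] for p in((470,271),(720,246),(742,436),(487,465))])
    print(z,r.mean(0),[np.linalg.norm(r[i]-r[(i+1)%4]) for i in range(4)],np.degrees(np.arctan2(*(r[0]-r[1])[::-1])),np.degrees(np.arctan2(*(r[0]-r[3])[::-1])))
for a,b in(((551,262),(571,450)),((632,254),(655,441))):
    p,q=unproj("top",Z(*a),.054),unproj("top",Z(*b),.054); print("rib",(p+q)/2,np.degrees(np.arctan2(*(p-q)[[1,0]])))
print("tab",unproj("top",Z(621,460),.1))
print("rA",unproj("top",Z(171,345),.034),"oval",unproj("top",Z(302,340),.034))
print(toolshift([.4445,.0755,.012]))
# mouths of scene proj for tray centre: compare the same corners in scene image
print(status.get_obs()["q"])
```

```text
0.046 [ 0.5699 -0.1924] [np.float64(0.21694672378360935), np.float64(0.16496840367590704), np.float64(0.21935770736521415), np.float64(0.16749783037572744)] 94.65435197238297 3.634451992865958
0.06 [ 0.5683 -0.1904] [np.float64(0.21423667421499654), np.float64(0.16290765556494427), np.float64(0.21661754033319236), np.float64(0.16540548523662268)] 94.654351972383 3.6344519928659573
rib [ 0.5684 -0.1538  0.054 ] 4.440835881259144
rib [ 0.5743 -0.2243  0.054 ] 5.1250610102752905
tab [ 0.4769 -0.195   0.1   ]
rA [0.5866 0.1811 0.034 ] oval [0.5887 0.0678 0.034 ]
[178.2433   5.6223  -8.2378]
[-0.0876 -0.0788  1.9654  0.0007  1.2569  1.3881]
```

```bash
python3 -m jog '[30,6,-8,0,90, 70,6,-8,0,90, 110,6,-8,0,90, 150,6,-8,0,90, 177,6,-8,0,90]'
python3 -m jog '[0,0,0,0,20, 0,0,0,0,20, 0,0,0,0,20, 0,0,0,0,20, 0,0,0,0,20]'
python3 -m jog '[0,0,0,0,20, -10,0,0,0,20, -40,0,0,0,20, -80,0,0,0,20, -115,0,0,0,20]'
python3 - <<'E'
from h import *
shot("scene","scene4")
print(toolshift([.6066,-.1148,.130]),yawto(-85))
E
```

```text
time_s: 14.85
eef_pos: [0.4437, 0.072, 0.0112]
eef_rot: [-0.032, -0.705, -0.032, 0.708]
wrist_force: [-0.5, -0.4, -0.3]
opening: 0.905
time_s: 15.35
eef_pos: [0.447, 0.0726, 0.0155]
eef_rot: [0.033, 0.707, 0.032, -0.705]
wrist_force: [0.8, 0.1, -1.6]
opening: 0.577
time_s: 15.85
eef_pos: [0.4458, 0.0728, 0.1315]
eef_rot: [0.033, 0.707, 0.033, -0.706]
wrist_force: [1.5, -0.0, -2.0]
opening: 0.572
[   8.90492639  201.13949235 -138.9003272 ] 0.3013785787361627
```

```bash
python3 -m jog '[0,20,-14,0,20, 0,40,-28,0,20, 0,60,-42,0,20, 0,80,-56,0,20, 0,100,-70,0,20]'
python3 -m jog '[0,20,-14,0,20, 0,40,-28,0,20, 0,60,-42,0,20, 0,80,-56,0,20, 0,101,-69,0,20]'
python3 - <<'E'
from h import *
shot("scene","scene5")
print(toolshift([.6066,-.1148,.0635]),yawto(-85))
E
```

```text
time_s: 16.4
eef_pos: [0.5254, -0.0211, 0.1299]
eef_rot: [0.033, 0.707, 0.032, -0.706]
wrist_force: [0.0, -0.1, -1.6]
opening: 0.577
time_s: 16.9
eef_pos: [0.6033, -0.1153, 0.1298]
eef_rot: [0.033, 0.706, 0.033, -0.706]
wrist_force: [-0.2, -1.5, -2.1]
opening: 0.579
[66.77334245 -4.05188507 -1.28691061] 0.17716124608509176
```

View pics/scene5.png

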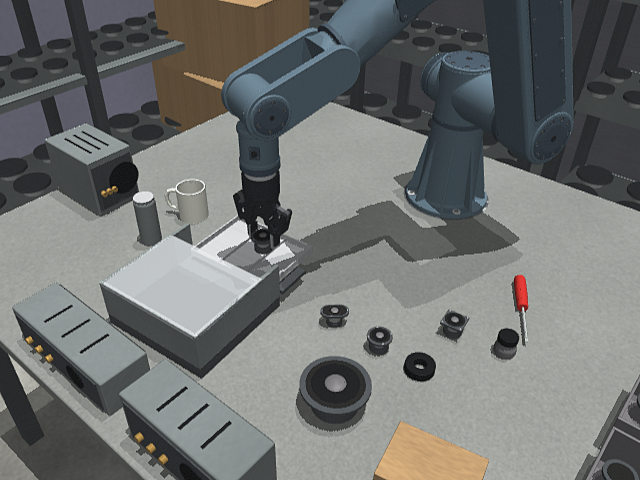

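The driver is held level over the tray's left lane at (262,238). I'll lower it and release.

```bash
python3 -m jog '[15,0,0,0,20, 30,0,0,0,20, 45,0,0,0,20, 58,0,0,0,20, 65,0,0,0,20]'
python3 -m jog '[2,0,0,0,20, 2,0,0,0,66, 2,0,0,0,66, 2,0,0,0,66, 2,0,0,0,66]'
python3 -m jog '[-6,0,0,0,66, -20,0,0,0,66, -50,0,0,0,66, -90,0,0,0,66, -120,0,0,0,66]'
python3 - <<'E'
from h import *
print(toolshift([.585,.180,.17]),toolshift([.585,.180,.012]),yawto(-85))
E
```

```text
time_s: 17.45
eef_pos: [0.6012, -0.1136, 0.0619]
eef_rot: [-0.032, -0.705, -0.033, 0.707]
wrist_force: [0.6, -0.5, -1.7]
opening: 0.575
time_s: 17.95
eef_pos: [0.6033, -0.1149, 0.0631]
eef_rot: [0.033, 0.707, 0.032, -0.706]
wrist_force: [-0.4, 0.3, -0.2]
opening: 0.659
time_s: 18.45
eef_pos: [0.6036, -0.115, 0.1861]
eef_rot: [0.033, 0.707, 0.032, -0.705]
wrist_force: [0.6, 0.3, -0.1]
opening: 0.657
[  15.73997305 -295.43687736   -8.55343348] [ 173.73915644 -295.66785686   -8.10100098] 0.267560937630563
```

```bash
python3 -m jog '[0,-30,0,0,80, 0,-60,0,0,80, 0,-90,0,0,80, 0,-120,0,0,80, 0,-150,0,0,80]'
python3 -m jog '[0,-30,-2,-8,80, 0,-60,-4,-16,80, 0,-90,-6,-24,80, 0,-120,-8,-32,80, 0,-145,-8,-40,80]'
python3 -m jog '[0,0,0,-8,80, 0,0,0,-16,80, 0,0,0,-24,80, 0,0,0,-32,80, 0,0,0,-40,80]'
python3 -m jog '[30,0,0,-5,80, 60,0,0,-10,80, 80,0,0,-10,80, 100,0,0,-10,80, 100,0,0,-10,80]'
python3 - <<'E'
from h import *
im=shot("top","top3"); im2=shot("scene","scene6")
a=cv2.resize(im[120:290,150:420],(800,504)); cv2.imwrite("pics/z5.png",a)
print(toolshift([.585,.180,.012]),yawto(5))
E
```

```text
time_s: 18.95
eef_pos: [0.5891, 0.0358, 0.1839]
eef_rot: [0.033, 0.707, 0.032, -0.706]
wrist_force: [0.6, 0.5, 1.0]
opening: 0.798
time_s: 19.45
eef_pos: [0.5839, 0.1815, 0.184]
eef_rot: [0.274, 0.652, 0.274, -0.651]
wrist_force: [-0.0, 0.0, -0.4]
opening: 0.798
time_s: 19.95
eef_pos: [0.5839, 0.18, 0.1839]
eef_rot: [0.481, 0.519, 0.48, -0.518]
wrist_force: [-0.0, 0.1, 0.6]
opening: 0.799
time_s: 20.45
eef_pos: [0.5818, 0.1796, 0.0805]
eef_rot: [0.521, 0.475, 0.523, -0.478]
wrist_force: [-0.8, -0.6, -0.0]
opening: 0.797
[7.14158309e+01 9.25040137e-01 1.06101860e-02] 0.26724560315295776
```

View pics/scene6.png

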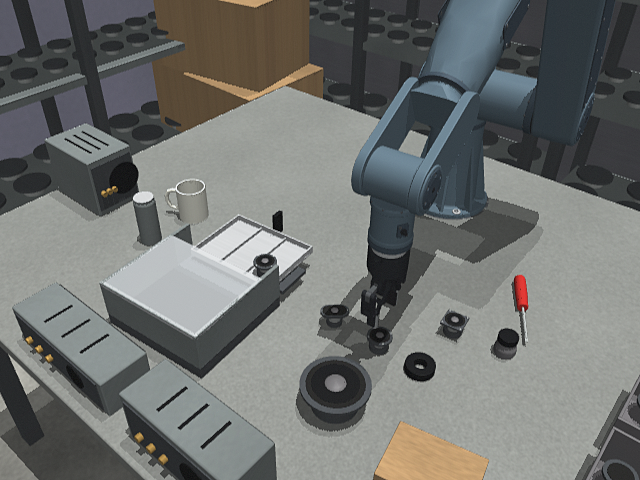

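The first round sits in the left lane at (264,262), and the second is under the gripper at (379,336). I'll grasp it now.

```bash
python3 -m jog '[20,0,0,0,80, 40,0,0,0,80, 55,0,0,0,80, 65,0,0,0,80, 70,0,0,0,80]'
python3 -m jog '[0,0,0,0,20, 0,0,0,0,20, 0,0,0,0,20, 0,0,0,0,20, 0,0,0,0,20]'
python3 -m jog '[0,0,0,0,20, -10,0,0,0,20, -40,0,0,0,20, -80,0,0,0,20, -115,0,0,0,20]'
python3 - <<'E'
from h import *
print(toolshift([.524,-.120,.130]),yawto(-85))
E
```

```text
time_s: 21.05
eef_pos: [0.5837, 0.1798, 0.0121]
eef_rot: [0.522, 0.476, 0.522, -0.477]
wrist_force: [-0.1, -0.9, 0.2]
opening: 0.801
time_s: 21.55
eef_pos: [0.5843, 0.1799, 0.0131]
eef_rot: [0.523, 0.477, 0.522, -0.476]
wrist_force: [-0.9, 0.1, 3.7]
opening: 0.578
time_s: 22.05
eef_pos: [0.5831, 0.1798, 0.1287]
eef_rot: [0.522, 0.476, 0.523, -0.477]
wrist_force: [1.3, 0.2, -0.1]
opening: 0.577
[ -1.23660175 -86.35476667 293.08872367] -89.73323026416725
```

```bash
python3 -m jog '[-3,-9,30,0,20, -3,-18,60,0,20, -3,-26,90,0,20, -3,-35,120,0,20, -3,-43,148,0,20]'
python3 -m jog '[0,-9,30,8,20, 0,-18,60,16,20, 0,-26,90,24,20, 0,-35,120,32,20, 0,-43,145,40,20]'
python3 -m jog '[0,0,0,8,20, 0,0,0,16,20, 0,0,0,24,20, 0,0,0,32,20, 0,0,0,40,20]'
python3 -m jog '[0,0,0,5,20, 0,0,0,10,20, 0,0,0,10,20, 0,0,0,10,20, 0,0,0,10,20]'
python3 - <<'E'
from h import *
print(toolshift([.524,-.120,.062]),yawto(-85))
E
```

```text
time_s: 22.55
eef_pos: [0.5536, 0.0273, 0.1305]
eef_rot: [0.522, 0.476, 0.523, -0.477]
wrist_force: [-0.0, 0.7, -1.5]
opening: 0.58
time_s: 23.05
eef_pos: [0.5241, -0.1212, 0.1305]
eef_rot: [-0.326, -0.627, -0.326, 0.628]
wrist_force: [0.4, 0.0, -0.9]
opening: 0.577
time_s: 23.55
eef_pos: [0.5244, -0.1196, 0.1303]
eef_rot: [-0.092, -0.701, -0.092, 0.701]
wrist_force: [0.8, 0.2, -0.5]
opening: 0.577
time_s: 24.05
eef_pos: [0.5248, -0.1197, 0.1303]
eef_rot: [-0.033, -0.706, -0.033, 0.706]
wrist_force: [0.2, -0.3, -0.4]
opening: 0.578
[68.32028188  0.18478152  0.77287172] 0.3610446732358952
```

```bash
python3 -m jog '[15,0,0,0,20, 30,0,0,0,20, 45,0,0,0,20, 60,0,0,0,20, 67,0,0,0,20]'
python3 -m jog '[1,0,0,0,20, 1,0,0,0,66, 1,0,0,0,66, 1,0,0,0,66, 1,0,0,0,66]'
python3 -m jog '[-6,0,0,0,66, -20,0,0,0,66, -50,0,0,0,66, -90,0,0,0,66, -120,0,0,0,66]'
python3 - <<'E'
from h import *
shot("scene","scene7")
im=cv2.imread("pics/top0.png"); g=cv2.cvtColor(im,cv2.COLOR_BGR2GRAY)
for n,(u,v) in dict(oval=(274,207),sq=(192,264)).items():
    c=cv2.resize(g[v-16:v+17,u-16:u+17],None,fx=8,fy=8,interpolation=cv2.INTER_CUBIC)
    cv2.imwrite(f"pics/{n}.png",c)
    for t in (40,50,60):
        m=(c<t).astype(np.uint8); k,l,s,ce=cv2.connectedComponentsWithStats(m)
        i=1+np.argmax(s[1:,4]); ys,xs=np.nonzero(l==i); w,V=np.linalg.eigh(np.cov(xs,ys)); d=V[:,1]
        ctr=((xs.mean()+.5)/8-.5+u-16,(ys.mean()+.5)/8-.5+v-16)
        p=unproj("top",ctr,.034); q=unproj("top",(ctr[0]+10*d[0],ctr[1]+10*d[1]),.034)-p
        print(n,t,s[i,4],w,p,np.degrees(np.arctan2(q[1],q[0])))
print(toolshift([.587,.067,.10]),toolshift([.587,.067,.012]))
o=cv2.hconcat([cv2.resize(cv2.imread(f"pics/{n}.png"),(380,380)) for n in("oval","sq")]); cv2.imwrite("pics/os.png",o)
E
```

```text
time_s: 24.55
eef_pos: [0.524, -0.1194, 0.0617]
eef_rot: [-0.032, -0.706, -0.033, 0.707]
wrist_force: [-0.0, 0.3, -0.8]
opening: 0.576
time_s: 25.05
eef_pos: [0.5254, -0.12, 0.063]
eef_rot: [0.033, 0.707, 0.032, -0.706]
wrist_force: [0.5, 0.3, 0.4]
opening: 0.658
time_s: 25.55
eef_pos: [0.5256, -0.1201, 0.1859]
eef_rot: [0.033, 0.707, 0.032, -0.705]
wrist_force: [0.7, -1.3, 0.3]
opening: 0.658
oval 40 9919 [ 720.44889664 2062.32199558] [0.58914072 0.06901905 0.034     ] 131.2623106028114
oval 50 11148 [ 774.78247655 2051.5289296 ] [0.58898898 0.06906783 0.034     ] 132.05350699316372
oval 60 13141 [1008.52688691 1973.75372613] [0.58762536 0.06843737 0.034     ] 135.75119634845336
sq 40 9987 [1229.14523451 1330.31523675] [0.44922661 0.2748959  0.034     ] 101.19808790889525
sq 50 11295 [1267.19303257 1331.23844248] [0.44917364 0.27489608 0.034     ] 110.96110017512568
sq 60 16552 [1297.58437456 2591.90649256] [0.44987027 0.2678971  0.034     ] 96.26987045933697
[  90.8957675  -182.54236168  -74.92273499] [ 178.89051972 -183.03074792  -74.09505139]
```

View pics/os.png

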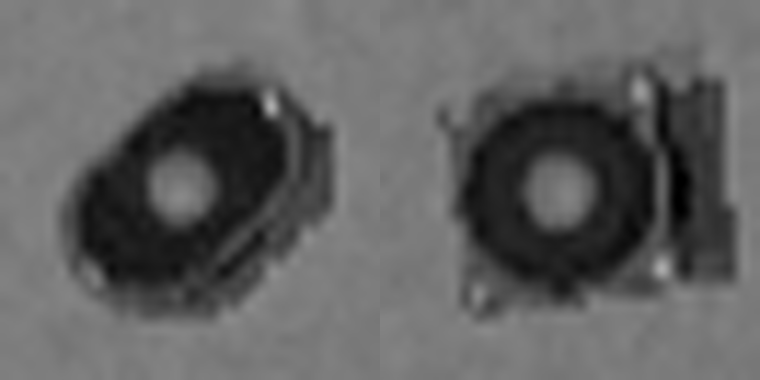

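The oval's long axis heads about -47.5° and the square's yaw is about 6.5°. Now the oval.

```bash
python3 -m jog '[0,-37,-15,8,70, 0,-74,-30,16,70, 0,-111,-45,24,70, 0,-148,-60,32,70, 0,-183,-74,40,70]'
python3 -m jog '[0,0,0,7,70, 0,0,0,13,70, 20,0,0,13,70, 45,0,0,13,70, 70,0,0,13,70]'
python3 - <<'E'
from h import *
im=shot("scene","scene8"); a=cv2.imread("pics/scene6.png")
for n,(u,v) in dict(oval=(334,313),sq=(454,322)).items():
    print(n,cv2.absdiff(im,a)[v-14:v+15,u-14:u+15].mean())
cv2.imwrite("pics/z6.png",cv2.hconcat([cv2.resize(im[220:300,190:320],None,fx=4,fy=4)[:,:],cv2.resize(im[280:360,290:360],None,fx=4,fy=4)]))
print(toolshift([.5875,.0675,.012]),yawto(42.5))
E
```

```text
time_s: 26.1
eef_pos: [0.5824, 0.0709, 0.1837]
eef_rot: [-0.213, 0.675, -0.213, -0.674]
wrist_force: [-1.0, -0.2, -0.2]
opening: 0.697
time_s: 26.6
eef_pos: [0.5825, 0.0693, 0.1131]
eef_rot: [-0.286, 0.647, -0.286, -0.646]
wrist_force: [0.2, -0.2, -0.0]
opening: 0.699
oval 22.02061038446294
sq 2.0784780023781213
[96.13353321 -5.1020228  -7.24182523] -0.23609873087605138
```

View pics/z6.png

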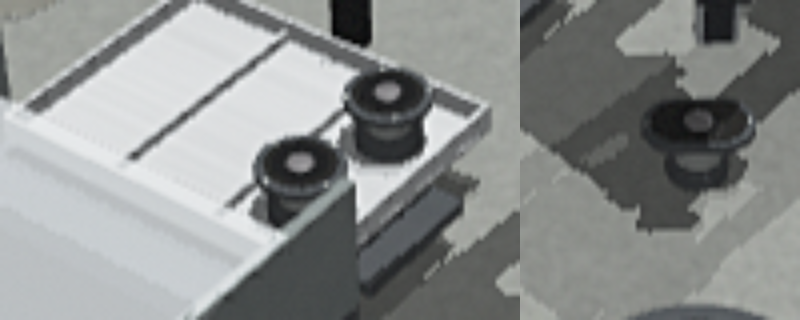

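Both rounds stand upright in the left lane, and the oval hasn't moved (dome at 335,310). I'll grasp the oval.

```bash
python3 -m jog '[20,-5,-7,0,70, 45,-5,-7,0,70, 70,-5,-7,0,70, 88,-5,-7,0,70, 95,-5,-7,0,70]'
python3 -m jog '[0,0,0,0,10, 0,0,0,0,10, 0,0,0,0,10, 0,0,0,0,10, 0,0,0,0,10]'
python3 -m jog '[0,0,0,0,10, -10,0,0,0,10, -40,0,0,0,10, -80,0,0,0,10, -115,0,0,0,10]'
python3 - <<'E'
from h import *
print(toolshift([.5793,-.2617,.130]),yawto(-85))
E
```

```text
time_s: 27.15
eef_pos: [0.5894, 0.0674, 0.0165]
eef_rot: [0.286, -0.646, 0.286, 0.647]
wrist_force: [-0.8, 0.1, 0.4]
opening: 0.698
time_s: 27.65
eef_pos: [0.5914, 0.0673, 0.0188]
eef_rot: [-0.286, 0.647, -0.286, -0.646]
wrist_force: [-0.5, -1.3, 6.7]
opening: 0.4
time_s: 28.15
eef_pos: [0.5898, 0.0675, 0.1339]
eef_rot: [0.286, -0.646, 0.286, 0.647]
wrist_force: [1.2, 0.5, -1.6]
opening: 0.407
[   3.8957397   229.11970829 -236.56820758] -52.7344843490622
```

```bash
python3 -m jog '[0,23,-24,0,10, 0,46,-48,0,10, 0,69,-72,0,10, 0,92,-96,0,10, 0,115,-119,0,10]'
python3 -m jog '[0,23,-24,-8,10, 0,46,-48,-16,10, 0,69,-72,-24,10, 0,92,-96,-32,10, 0,114,-117,-40,10]'
python3 -m jog '[0,0,0,-7,10, 0,0,0,-13,10, 0,0,0,-13,10, 0,0,0,-13,10, 0,0,0,-13,10]'
python3 - <<'E'
from h import *
print(toolshift([.5793,-.2617,.067]),yawto(-85))
E
```

```text
time_s: 28.65
eef_pos: [0.5847, -0.0992, 0.1327]
eef_rot: [0.286, -0.647, 0.286, 0.647]
wrist_force: [-0.4, -0.2, -1.7]
opening: 0.402
time_s: 29.15
eef_pos: [0.579, -0.2627, 0.1326]
eef_rot: [0.046, -0.706, 0.046, 0.706]
wrist_force: [-0.4, -0.0, -1.6]
opening: 0.407
time_s: 29.65
eef_pos: [0.5794, -0.2609, 0.1324]
eef_rot: [-0.032, -0.706, -0.032, 0.706]
wrist_force: [0.7, 0.2, -1.4]
opening: 0.403
[65.41432017  0.76902405  0.17754553] 0.17261404002958614
```

```bash
python3 -m jog '[15,0,0,0,10, 30,0,0,0,10, 45,0,0,0,10, 58,0,0,0,10, 64,0,0,0,10]'
python3 -m jog '[1,0,0,0,10, 1,0,0,0,50, 1,0,0,0,50, 1,0,0,0,50, 1,0,0,0,50]'
python3 -m jog '[-6,0,0,0,50, -20,0,0,0,50, -50,0,0,0,50, -90,0,0,0,50, -120,0,0,0,50]'
python3 - <<'E'
from h import *
print(toolshift([.4475,.2725,.17]),yawto(6.5))
E
```

```text
time_s: 30.15
eef_pos: [0.5782, -0.2604, 0.0654]
eef_rot: [-0.032, -0.705, -0.033, 0.707]
wrist_force: [-0.5, -0.4, -1.6]
opening: 0.403
time_s: 30.65
eef_pos: [0.5799, -0.2616, 0.0681]
eef_rot: [0.033, 0.707, 0.032, -0.706]
wrist_force: [0.1, -0.8, -0.0]
opening: 0.502
time_s: 31.15
eef_pos: [0.5802, -0.2617, 0.1912]
eef_rot: [0.033, 0.707, 0.032, -0.705]
wrist_force: [0.4, 0.1, 0.1]
opening: 0.501
[  19.85192891 -544.2136674    83.11867328] 88.76801966910583
```

```bash
python3 -m jog '[0,-36,6,0,75, 0,-73,11,0,75, 0,-109,17,0,75, 0,-146,22,0,75, 0,-182,28,0,75]'
python3 -m jog '[0,-36,6,0,75, 0,-73,11,0,75, 0,-109,17,0,75, 0,-146,22,0,75, 0,-182,28,0,75]'
python3 -m jog '[0,-36,6,-8,75, 0,-73,11,-16,75, 0,-109,17,-24,75, 0,-146,22,-32,75, 0,-180,27,-40,75]'
python3 -m jog '[0,0,0,-8,75, 0,0,0,-16,75, 0,0,0,-24,75, 0,0,0,-32,75, 0,0,0,-40,75]'
python3 -m jog '[0,0,0,-6,75, 0,0,0,-11,75, 25,0,0,-11,75, 50,0,0,-11,75, 75,0,0,-11,75]'
python3 - <<'E'
from h import *
im=shot("scene","scene9"); im2=shot("top","top4")
cv2.imwrite("pics/z7.png",cv2.hconcat([cv2.resize(im[215:305,185:325],None,fx=3.5,fy=3.5),cv2.resize(im[275:365,415:500],None,fx=3.5,fy=3.5)]))
print(toolshift([.4475,.2725,.012]),yawto(6.5))
E
```

```text
time_s: 31.65
eef_pos: [0.5348, -0.0814, 0.1889]
eef_rot: [0.033, 0.707, 0.032, -0.706]
wrist_force: [0.6, -0.1, -0.1]
opening: 0.748
time_s: 32.15
eef_pos: [0.4902, 0.0975, 0.1889]
eef_rot: [0.033, 0.707, 0.032, -0.706]
wrist_force: [-0.2, -0.0, 0.2]
opening: 0.747
time_s: 32.65
eef_pos: [0.4467, 0.2746, 0.189]
eef_rot: [0.274, 0.653, 0.274, -0.651]
wrist_force: [0.8, -0.4, -0.1]
opening: 0.751
time_s: 33.15
eef_pos: [0.4472, 0.2731, 0.1888]
eef_rot: [0.481, 0.519, 0.48, -0.518]
wrist_force: [-0.9, -0.1, -0.2]
opening: 0.754
time_s: 33.65
eef_pos: [0.4476, 0.2731, 0.1132]
eef_rot: [0.527, 0.473, 0.526, -0.471]
wrist_force: [0.3, -0.3, -0.1]
opening: 0.752
[98.28749621  3.24238531 -0.23717903] -0.24129540668553773
```

View pics/z7.png

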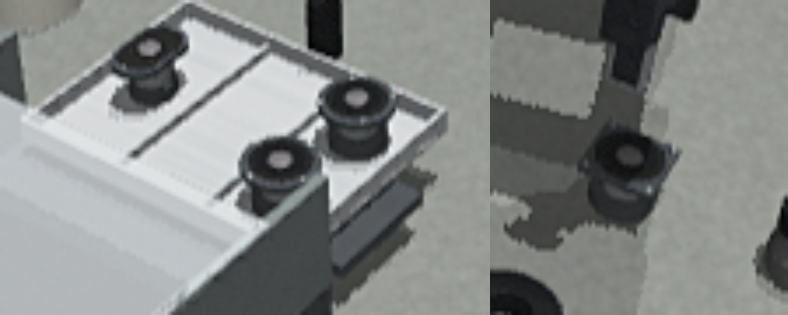

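The oval is upright in the right lane, and the square hasn't moved (455,319). I'll grasp the square.

```bash
python3 -m jog '[20,2,0,0,75, 45,2,0,0,75, 70,2,0,0,75, 88,2,0,0,75, 96,2,0,0,75]'
python3 -m jog '[0,0,0,0,10, 0,0,0,0,10, 0,0,0,0,10, 0,0,0,0,10, 0,0,0,0,10]'
python3 -m jog '[0,0,0,0,10, -10,0,0,0,10, -40,0,0,0,10, -80,0,0,0,10, -115,0,0,0,10]'
python3 - <<'E'
from h import *
print(toolshift([.573,-.190,.130]),yawto(5))
E
```

```text
time_s: 34.25
eef_pos: [0.4491, 0.2731, 0.0166]
eef_rot: [0.527, 0.472, 0.527, -0.472]
wrist_force: [0.5, 0.2, -0.5]
opening: 0.75
time_s: 34.75
eef_pos: [0.45, 0.2734, 0.0177]
eef_rot: [0.527, 0.473, 0.526, -0.471]
wrist_force: [-0.2, -1.1, 7.0]
opening: 0.52
time_s: 35.25
eef_pos: [0.4485, 0.273, 0.1332]
eef_rot: [0.527, 0.472, 0.527, -0.472]
wrist_force: [0.4, 0.3, -2.3]
opening: 0.513
[  3.1278443   73.20687295 473.77777498] 1.2651148841351016
```

```bash
python3 -m jog '[0,5,32,0,10, 0,10,64,0,10, 0,15,96,0,10, 0,20,128,0,10, 0,24,160,0,10]'
python3 -m jog '[0,5,32,0,10, 0,10,64,0,10, 0,15,96,0,10, 0,20,128,0,10, 0,24,160,0,10]'
python3 -m jog '[0,5,32,1,10, 0,10,64,1,10, 0,15,96,1,10, 0,20,128,1,10, 0,24,154,1,10]'
python3 - <<'E'
from h import *
im=shot("scene","scene10"); 
print(toolshift([.573,-.190,.066]),yawto(5))
E
```

```text
time_s: 35.75
eef_pos: [0.4902, 0.1154, 0.1319]
eef_rot: [0.527, 0.472, 0.527, -0.472]
wrist_force: [0.7, -1.1, -1.4]
opening: 0.515
time_s: 36.25
eef_pos: [0.5315, -0.0411, 0.1317]
eef_rot: [0.527, 0.472, 0.527, -0.472]
wrist_force: [0.3, 0.9, -1.5]
opening: 0.521
time_s: 36.75
eef_pos: [0.5722, -0.192, 0.1317]
eef_rot: [0.522, 0.477, 0.522, -0.477]
wrist_force: [-0.7, 0.4, -1.4]
opening: 0.517
[66.09977716  0.26917749 -6.11442399] 0.1140747240680895
```

```bash
python3 -m jog '[15,0,-3,0,10, 30,0,-5,0,10, 45,0,-5,0,10, 58,0,-5,0,10, 65,0,-5,0,10]'
python3 -m jog '[1,0,-5,0,10, 1,0,-5,0,10, 1,0,-5,0,62, 1,0,-5,0,62, 1,0,-5,0,62]'
python3 -m jog '[-6,0,0,0,62, -20,0,0,0,62, -50,0,0,0,62, -90,0,0,0,62, -120,0,0,0,62]'
python3 - <<'E'
from h import *
print(toolshift([.4785,-.1975,.19]))
E
```

```text
time_s: 37.3
eef_pos: [0.5705, -0.1838, 0.0639]
eef_rot: [0.522, 0.476, 0.524, -0.476]
wrist_force: [-0.0, 0.1, -2.1]
opening: 0.514
time_s: 37.8
eef_pos: [0.5717, -0.1806, 0.0659]
eef_rot: [0.523, 0.477, 0.522, -0.476]
wrist_force: [-0.2, -0.7, 0.2]
opening: 0.621
time_s: 38.3
eef_pos: [0.572, -0.1808, 0.1891]
eef_rot: [0.524, 0.477, 0.521, -0.476]
wrist_force: [1.2, 0.0, 0.9]
opening: 0.616
[ -1.13329766 -94.64254353   8.08299075]
```

```bash
python3 -m jog '[0,-20,2,8,60, 0,-40,4,16,60, 0,-60,6,24,60, 0,-80,8,32,60, 0,-95,8,40,60]'
python3 -m jog '[0,0,0,8,60, 0,0,0,16,60, 0,0,0,24,60, 0,0,0,32,60, 0,0,0,40,60]'
python3 -m jog '[0,0,0,5,60, 0,0,0,10,60, 0,0,0,10,60, 0,0,0,10,60, 0,0,0,10,60]'
python3 - <<'E'
from h import *
im=shot("scene","scene11"); im2=shot("top","top5")
cv2.imwrite("pics/z8.png",cv2.hconcat([cv2.resize(im[215:305,185:325],None,fx=3.2,fy=3.2),cv2.resize(im2[165:255,325:435],None,fx=3.2,fy=3.2)]))
print(toolshift([.4785,-.1975,.073]),yawto(-85))
E
```

```text
time_s: 38.8
eef_pos: [0.4767, -0.1975, 0.1867]
eef_rot: [0.327, 0.628, 0.326, -0.627]
wrist_force: [0.1, 0.6, 0.1]
opening: 0.602
time_s: 39.3
eef_pos: [0.4777, -0.1973, 0.1868]
eef_rot: [0.092, 0.702, 0.091, -0.701]
wrist_force: [0.2, 0.2, 0.8]
opening: 0.601
time_s: 39.8
eef_pos: [0.4775, -0.1971, 0.1858]
eef_rot: [0.033, 0.707, 0.033, -0.706]
wrist_force: [0.7, -1.0, -0.7]
opening: 0.601
[112.51043323   0.55591217  -1.00957849] 0.32257132798693533
```

View pics/z8.png

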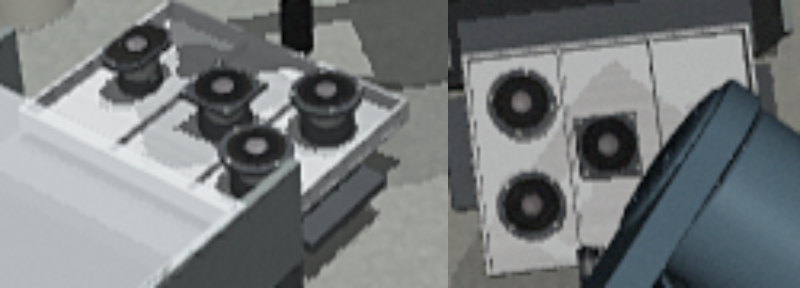

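All four are upright in their lanes: rounds left, square middle, oval right. I'll grip the tab and push the tray slowly home.

```bash
python3 -m jog '[25,0,-1,0,60, 50,0,-1,0,60, 75,0,-1,0,60, 95,0,-1,0,60, 111,0,-1,0,60]'
python3 -m jog '[0,0,0,0,0, 0,0,0,0,0, 0,0,0,0,0, 0,0,0,0,0, 0,0,0,0,0]'
python3 -m jog '[0,0,0,0,0, 0,0,-3,0,0, 0,0,-8,0,0, 0,0,-14,0,0, 0,0,-20,0,0]'
python3 -m jog '[0,0,-8,0,0, 0,0,-16,0,0, 0,0,-24,0,0, 0,0,-32,0,0, 0,0,-40,0,0]'
python3 -m jog '[0,0,-8,0,0, 0,0,-16,0,0, 0,0,-24,0,0, 0,0,-32,0,0, 0,0,-40,0,0]'
python3 -m jog '[0,0,-8,0,0, 0,0,-16,0,0, 0,0,-24,0,0, 0,0,-32,0,0, 0,0,-40,0,0]'
python3 -m jog '[0,0,-8,0,0, 0,0,-14,0,0, 0,0,-20,0,0, 0,0,-26,0,0, 0,0,-30,0,0]'
python3 -m jog '[0,0,-2,0,0, 0,0,-4,0,0, 0,0,-6,0,0, 0,0,-8,0,0, 0,0,-8,0,0]'
```

```text
time_s: 40.4
eef_pos: [0.4779, -0.1966, 0.0729]
eef_rot: [-0.032, -0.706, -0.033, 0.707]
wrist_force: [-0.4, 0.1, -0.1]
opening: 0.599
time_s: 40.9
eef_pos: [0.4792, -0.1977, 0.0755]
eef_rot: [0.033, 0.707, 0.032, -0.706]
wrist_force: [-0.3, -2.2, 3.1]
opening: 0.1
time_s: 41.4
eef_pos: [0.499, -0.1958, 0.0755]
eef_rot: [0.033, 0.707, 0.032, -0.706]
wrist_force: [-2.4, -1.3, 7.1]
opening: 0.101
time_s: 41.9
eef_pos: [0.5389, -0.1922, 0.0755]
eef_rot: [0.033, 0.707, 0.032, -0.706]
wrist_force: [-1.1, -2.2, 6.9]
opening: 0.104
time_s: 42.4
eef_pos: [0.5787, -0.1885, 0.0755]
eef_rot: [0.033, 0.707, 0.032, -0.706]
wrist_force: [-2.8, -1.6, 6.5]
opening: 0.102
time_s: 42.9
eef_pos: [0.6185, -0.1848, 0.0755]
eef_rot: [0.033, 0.707, 0.032, -0.706]
wrist_force: [-0.9, -2.1, 5.8]
opening: 0.101
time_s: 43.4
eef_pos: [0.6484, -0.182, 0.0756]
eef_rot: [0.033, 0.707, 0.032, -0.706]
wrist_force: [-2.2, -2.4, 5.8]
opening: 0.102
time_s: 43.9
eef_pos: [0.6564, -0.1813, 0.0756]
eef_rot: [0.033, 0.707, 0.032, -0.706]
wrist_force: [-0.6, -2.7, 5.7]
opening: 0.105
```

```bash
python3 -m jog '[0,0,-1,0,0, 0,0,-2,0,0, 0,0,-3,0,0, 0,0,-4,0,0, 0,0,-4,0,0]'
python3 -m jog '[0,0,-1,0,0, 0,0,-2,0,0, 0,0,-3,0,0, 0,0,-3,0,0, 0,0,-3,0,0]'
```

```text
time_s: 44.4
eef_pos: [0.6582, -0.1811, 0.0755]
eef_rot: [-0.033, -0.705, -0.032, 0.708]
wrist_force: [-9.8, -3.2, 10.9]
opening: 0.104
time_s: 44.9
eef_pos: [0.6582, -0.181, 0.0754]
eef_rot: [-0.032, -0.703, -0.033, 0.71]
wrist_force: [-23.2, -2.8, 19.8]
opening: 0.101
```

```bash
python3 -m jog '[0,0,3,0,0, 0,0,4,0,40, 0,0,4,0,40, 0,0,4,0,40, 0,0,4,0,40]'
python3 -m jog '[-20,0,0,0,40, -50,0,0,0,40, -80,0,0,0,40, -110,0,0,0,40, -110,0,0,0,40]'
python3 -m jog '[0,0,30,-8,45, 0,0,60,-16,45, 0,0,90,-24,45, 0,0,125,-32,45, 0,0,158,-40,45]'
python3 -m jog '[0,0,0,-8,45, 0,0,0,-16,45, 0,0,0,-24,45, 0,0,0,-32,45, 0,0,0,-40,45]'
python3 -m jog '[0,0,0,-5,45, 0,0,0,-10,45, 0,0,0,-10,45, 0,0,0,-10,45, 0,0,0,-10,45]'
python3 - <<'E'
from h import *
im=shot("scene","scene12"); 
print(toolshift([.4935,-.1965,.014]),yawto(5.3))
E
```

```text
time_s: 45.4
eef_pos: [0.6586, -0.1799, 0.0739]
eef_rot: [-0.032, -0.706, -0.033, 0.706]
wrist_force: [-0.1, -0.4, 0.5]
opening: 0.396
time_s: 45.9
eef_pos: [0.6616, -0.1813, 0.1902]
eef_rot: [0.034, 0.709, 0.031, -0.703]
wrist_force: [0.3, -0.8, 0.7]
opening: 0.403
time_s: 46.4
eef_pos: [0.4997, -0.1944, 0.1834]
eef_rot: [-0.274, -0.652, -0.274, 0.652]
wrist_force: [-0.4, -0.4, 0.6]
opening: 0.449
time_s: 46.9
eef_pos: [0.5011, -0.1945, 0.1836]
eef_rot: [-0.48, -0.519, -0.481, 0.519]
wrist_force: [-0.1, -0.3, -0.4]
opening: 0.448
time_s: 47.4
eef_pos: [0.5012, -0.1947, 0.184]
eef_rot: [0.522, 0.477, 0.522, -0.477]
wrist_force: [-0.1, -0.0, -0.3]
opening: 0.448
[170.10295226  -7.85339264   1.10702123] -0.10618865862254268
```

View pics/scene12.png

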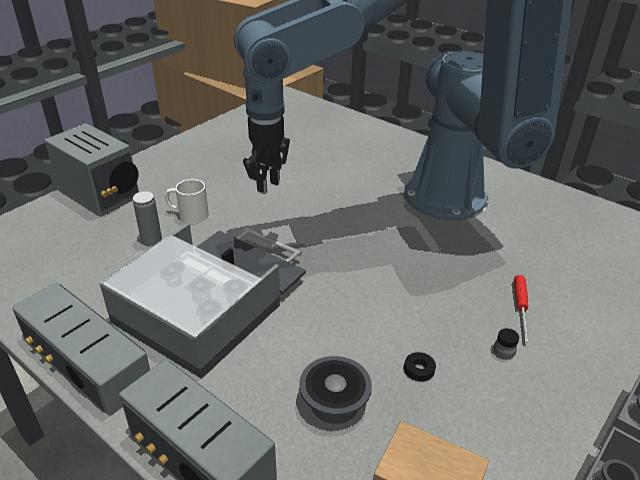

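The tray is home with the four drivers visible through the roof at about (200,285), and the bar is at (268,247). I'll go down to it.

```bash
python3 -m jog '[20,-8,1,0,45, 50,-8,1,0,45, 80,-8,1,0,45, 110,-8,1,0,45, 130,-8,1,0,45]'
python3 -m jog '[10,0,0,0,45, 20,0,0,0,45, 30,0,0,0,45, 36,0,0,0,45, 38,0,0,0,45]'
python3 -m jog '[0,0,0,0,0, 0,0,0,0,0, 0,0,0,0,0, 0,0,0,0,0, 0,0,0,0,0]'
python3 -m jog '[0,0,0,0,0, 0,0,0,0,0, 0,0,0,0,0, 0,0,0,0,0, 0,0,0,0,0]'
```

```text
time_s: 47.95
eef_pos: [0.4924, -0.1959, 0.0522]
eef_rot: [0.521, 0.477, 0.523, -0.477]
wrist_force: [-0.4, 0.8, 0.0]
opening: 0.447
time_s: 48.45
eef_pos: [0.4934, -0.1965, 0.016]
eef_rot: [0.522, 0.477, 0.522, -0.477]
wrist_force: [0.3, -0.9, 0.6]
opening: 0.453
time_s: 48.95
eef_pos: [0.495, -0.1967, 0.0171]
eef_rot: [0.523, 0.477, 0.521, -0.476]
wrist_force: [5.0, 0.7, -2.2]
opening: 0.115
time_s: 49.45
eef_pos: [0.495, -0.1967, 0.0171]
eef_rot: [0.523, 0.477, 0.521, -0.476]
wrist_force: [4.1, 1.0, -3.1]
opening: 0.119
```

```bash
python3 -m jog '[-14,1,0,0,0, -28,3,0,0,0, -42,7,0,0,0, -55,12,0,0,0, -67,18,0,0,0]'
python3 -m jog '[-12,8,0,0,0, -23,17,0,0,0, -33,27,0,0,0, -42,37,0,0,0, -49,49,0,0,0]'
python3 -m jog '[-6,13,0,0,0, -11,26,0,0,0, -15,39,0,0,0, -16,46,0,0,0, -17,53,0,0,0]'
python3 -m jog '[0,3,0,0,0, -1,6,0,0,0, -1,9,0,0,0, -1,12,0,0,0, -1,14,0,0,0]'
```

```text
time_s: 49.95
eef_pos: [0.5111, -0.1951, 0.0836]
eef_rot: [0.522, 0.476, 0.523, -0.477]
wrist_force: [4.0, -5.2, -12.1]
opening: 0.113
time_s: 50.45
eef_pos: [0.5555, -0.1911, 0.1344]
eef_rot: [0.519, 0.473, 0.526, -0.479]
wrist_force: [-27.4, -0.8, 24.9]
opening: 0.109
time_s: 50.95
eef_pos: [0.6133, -0.1859, 0.1539]
eef_rot: [0.523, 0.476, 0.522, -0.477]
wrist_force: [-11.3, 0.8, 19.0]
opening: 0.105
time_s: 51.45
eef_pos: [0.6273, -0.1845, 0.1541]
eef_rot: [0.523, 0.476, 0.522, -0.477]
wrist_force: [-7.6, 1.6, 14.9]
opening: 0.109
```

```bash
python3 -m jog '[1,2,0,0,0, 2,4,0,0,0, 3,5,0,0,0, 3,5,0,0,0, 3,5,0,0,0]'
python3 -m jog '[0,1,0,0,0, 0,2,0,0,0, 0,3,0,0,0, 0,3,0,0,0, 0,3,0,0,0]'
```

```text
time_s: 51.95
eef_pos: [0.6296, -0.1843, 0.1541]
eef_rot: [0.522, 0.475, 0.523, -0.478]
wrist_force: [-26.5, 3.8, 35.3]
opening: 0.111
time_s: 52.45
eef_pos: [0.6297, -0.1842, 0.154]
eef_rot: [0.52, 0.473, 0.525, -0.48]
wrist_force: [-36.9, 3.9, 41.5]
opening: 0.109
```

```bash
python3 -m jog '[0,-2,0,0,0, 0,-2,0,0,50, 0,-2,0,0,50, 0,-2,0,0,50, 0,-2,0,0,50]'
python3 -m jog '[-25,0,0,0,50, -50,0,0,0,50, -75,0,0,0,50, -100,0,0,0,50, -100,0,0,0,50]'
python3 -m jog '[0,-30,0,0,50, 0,-60,0,0,50, 0,-95,0,0,50, 0,-130,0,0,50, 0,-170,0,0,50]'
python3 -m jog '[0,0,20,0,50, 0,0,60,0,50, 0,0,100,0,50, 0,0,140,0,50, 0,0,180,0,50]'
python3 - <<'E'
from h import *
im=shot("scene","scene13"); im2=shot("top","top6"); a=cv2.imread("pics/top0.png")
print("top bar/door patch diff to start",cv2.absdiff(im2,a)[165:205,315:440].mean())
cv2.imwrite("pics/z9.png",cv2.hconcat([cv2.resize(im[190:340,90:300],(490,350),interpolation=cv2.INTER_CUBIC),cv2.resize(im2[70:205,305:445],(300,289))]) if 0 else np.hstack([cv2.resize(im[190:340,90:300],(490,350)),cv2.resize(im2[65:205,310:434],(310,350))]))
E
```

```text
time_s: 52.95
eef_pos: [0.6329, -0.1834, 0.147]
eef_rot: [0.522, 0.476, 0.523, -0.476]
wrist_force: [-0.7, 0.1, -0.1]
opening: 0.5
time_s: 53.45
eef_pos: [0.6349, -0.1844, 0.2516]
eef_rot: [0.525, 0.477, 0.52, -0.476]
wrist_force: [0.2, -0.5, 0.5]
opening: 0.499
time_s: 53.95
eef_pos: [0.4622, -0.1988, 0.2459]
eef_rot: [0.522, 0.476, 0.523, -0.476]
wrist_force: [-0.8, -0.1, 0.4]
opening: 0.497
time_s: 54.45
eef_pos: [0.4802, -0.3802, 0.2461]
eef_rot: [0.522, 0.477, 0.523, -0.476]
wrist_force: [-0.6, -0.3, -1.1]
opening: 0.504
top bar/door patch diff to start 16.165
```

View pics/z9.png

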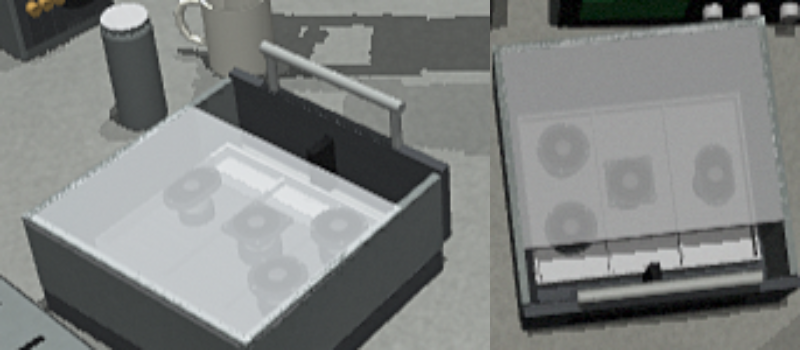

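The door is upright and the tray home, with all four drivers in their lanes. I'll compare the bar and tab shift against the first pictures numerically.

Run:
```python
from h import *
for n,a,b,boxes in(("top","top0","top6",((338,172,90,20),(365,165,18,16))),("scene","scene0","scene13",((198,203,72,42),(222,245,14,18)))):
    A,B=cv2.imread(f"pics/{a}.png"),cv2.imread(f"pics/{b}.png")
    for u,v,w,h in boxes:
        t=A[v:v+h,u:u+w]; s=cv2.matchTemplate(B[v-10:v+h+10,u-10:u+w+10],t,cv2.TM_CCOEFF_NORMED)
        _,m,_,l=cv2.minMaxLoc(s); print(n,"shift px",l[0]-10,l[1]-10,round(m,3))
print("px per 8 mm of bar travel:",proj("top",[.627,-.184,.165])-proj("top",[.619,-.184,.165]),proj("scene",[.627,-.184,.165])-proj("scene",[.619,-.184,.165]))
```

```text
top shift px -1 -1 0.949
top shift px -1 -1 0.916
scene shift px -1 1 0.811
scene shift px 0 0 0.971
px per 8 mm of bar travel: [-0.11058209 -3.54485333] [-2.6975748   1.65225451]
```

```bash
python3 -c "
from bench import hand_in, status
print(hand_in(), status.get_obs()['time_s'])"
```

```text
the job is handed in; nothing more can be done
the job is handed in; nothing more can be done
```

I lowered the door, drew the tray out and loaded all four drivers that were on the bench. Both rounds are in the left lane, the square in the middle and the oval in the right. I then pushed the tray home, shut the door and handed the job in at about 54.5 s of the 210 s.

**Last checks**
- **Tray and drivers:** the final pictures show the tray home and all four drivers upright in their own lanes. The only disagreement was the square, which I set down about 9 mm left of its lane centre because of a repeated offset in a move; that is inside the 25 mm allowed.
- **Door:** the bar is back within about 1 pixel (2–3 mm) of its starting picture, if anything slightly further shut. It was pressed against its stop before I let go.
- **Other objects:** the pictures with the tray home show the jar, tape, woofer, mug, can and screwdriver still in their places, judged by eye rather than measured.
- **Forces:** the highest wrist reading was about 73 N, a brief peak as the door reached its lower stop.
- **Robot:** the gripper was clear of everything at hand-in.

I viewed 15 pictures, one over the budget of 14.

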